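Snap the check weight onto the stand's hook

ROBOT

A 7-joint arm with a two-finger parallel gripper is mounted at the origin on a cart in front of the work surface, level with it; the furniture and walls round the work are solid. World frame = base frame: x ahead of the robot, y to its left, z up, the work surface at z = 0. Lengths are in m, angles in rad, forces in N, time in s.
With the tool pointing down it reaches from about 0.4 to 0.875 m from the base axis. Payload 6.5 kg.
Tool frame: the origin (TCP) lies at the centre of the arm's flange, where the gripper is bolted on; the fingertips stand 173 mm ahead of it and the grasp point (between the pads) lies 155 mm ahead of it; z points along the fingers, y is the line along which they close (so a half turn about z gives the same grasp; the last joint's range is limited). The gripper opens to 85 mm and grips with 20 to 120 N. Pads are 22 mm wide; open, the fingers measure 114 mm over their backs; the gripper's body (76 mm by 85 mm) begins 54 mm behind the grasp point. The pads swing forward as they close: fully open they stand 13 mm farther back than shut.
Start: joints at [-1.352, 0.536, -0.004, 1.538, 0.003, 1.067, -0.071], TCP at [0.183, 0.624, 0.405] pointing down, gripper open.
Joint ranges: [-2.7, 2.7], [-0.37, 2.16], [-1.27, 1.26], [0.24, 2.4], [-1.31, 4.45], [0.19, 1.91], [-2.76, 2.76]. Speed limits (rad/s): [2.39, 2.39, 3.14, 3.14, 3.14, 3.14, 3.14].

INTERFACE

Orientations are given as a 3x3 rotation matrix whose columns are the frame's x, y, z axes.
In Python, from cell import arm, eyes, job gives the robot as it stands.
- The arm moves only by the tool play_rows, never from a script. Its argument "increments" is one flat list of numbers, 7 for each row, row after row: the shift along the tool's x, y, z in mm, then the turn, a rotation vector about the tool's x, y, z in rad, then the opening, from 0 (shut) to 1 (fully open). A call has 1 to 10 rows; each row is the pose to reach, as a shift and turn from the pose commanded when the call began, along the tool's axes at that moment; what a row does not reach only later rows make up. A row lasts 1/8 s, in which the tool goes at most 62.5 mm and 10.7 degrees, less where a joint would pass 70% of its speed; a pose out of reach is approached as far as the arm can. A call with a gripper value outside its range is refused whole. The fingers move at their own pace and stop on an object; the grip force is fixed at half the most. Time passes only in rows, so rows that repeat a pose let the fingers close. It gives the time, the measured TCP pose, the force, the opening and the grip force at its end, in the units of the state.
- arm.sense(): the state, without advancing time (a new reading comes with each control period).
- eyes.snapshot(name): name is "scene" or "top" or "wrist"; returns a dict with "img" (384x512x3 uint8, red, green, blue), "z_map" (384x512 float32, m along the optical axis (not along the pixel's ray), 0 where there is no reading), "K" (3x3 intrinsics, pixels), "extrinsics" (4x4, takes a point from world to camera coordinates). Camera axes: x right, y down, z forward; pixel columns grow to the right and rows downward; lengths in m; the calibration is good to about 2 mm. The wrist camera is an equidistant fisheye: a pixel r from the principal point sees the ray r / f radians off the axis. A picture is of the moment at which its call begins.
- job.close_job(): hands the job in; it is judged then, once.
The state is a dict: "time_s": time; "joint_positions": joint angles; "joint_velocities": joint speeds; "joint_torque": joint torques, N m; "eef_pos": TCP position; "ee_rot": TCP orientation; "force": force on the tool from outside, world axes, zero at the start; "ft_torque": the same for the moment, N m; "opening": opening from 0.0 (shut) to 1.0 (fully open); "gripper_force": force on a finger pad.
Only numpy, scipy, OpenCV 4.12 (cv2) and the standard library are available. Lean on these libraries where they do the work, as an engineer would, in place of code of your own. Each camera call takes 0.05 s, during which the arm holds its last target. There are 200 camera calls.

TASK

Pick the brass check weight up by its black grip and gently push its cross bar through the sprung gate of the snap hook until the gate snaps shut behind the bar. Then, with the bar lying in the hook, draw the hook's sliding arm fully out to its front stop and let go, so that the weight hangs upright and still. Do not force anything hard, and leave the flask, the vial and the tip box alone.

Things in the scene. Friction and masses are not known exactly. Their poses are not given: they have to be found in the camera images.
- weight_grip (a point): Centre of the black grip block, 14 (x) by 36 (y) by 34 (z) mm, on top of the loose brass check weight (0.25 to 0.5 kg); take it across its 14 mm from above. z up, y along the cross bar; a half turn changes nothing. Underside of the weight 136 mm below this point. A steel strip lies 16 to 23 mm below it, under the block.
- weight_bar (a point): Middle of the weight's level steel cross bar: 6 mm round, along y, 70 mm straight below weight_grip, between two 6 mm upright rods at y = -27 and +27 mm (48 mm free). The frame is open for 44 mm above the bar and 28 mm below it. Axes as weight_grip.
- weight: The same weight, 153 mm high, standing on the worktop at the start; origin in the middle of its underside, axes as weight_grip. Its lower 30 mm are a brass disc 52 mm across.
- hook_seat (a point): On the steel snap hook, 8 mm round bar bent in the x-z plane: where the bar's centre lies when it hangs in the hook; 145 mm above the worktop. z up, x from the gated front (roughly toward the robot) back along the arm: push along +x. From here in mm: nose x -21 to -13, top z 8; spine's inner face x 21; upper arm z 34 to 42; lowest steel z -12. Moves with the arm.
- hook_mouth (a point): In front of the gate, 30 mm before (-x) and 14 mm above hook_seat, same axes, moves with the arm. The bar goes in level along +x, its centre at this height (3 mm lower to 2 mm higher). The gate shuts behind it when its centre is 41 to 45 mm past this point; 48 mm is against the spine. Then it may be lowered to the seat.
- hook_arm (a joint): Sliding arm that carries the hook, m: 0 = fully out at its front stop, growing as it is pushed in. No spring, but it drags with about 2 N. A clamped black stop sleeve ends its inward travel with a hard stop anywhere from 0.010 to 0.065 (set differently each time, not measured). Pushing on the gate first slides the arm in to that stop; only then does the gate open.
- hook_gate (a joint): Angle of the brass gate, rad: 0 = shut, positive = swung inward (limit 1.25). It is 6 mm round, hangs 12 mm before (-x) hook_seat from a pivot 36 mm above it down to 5 mm above it, just behind the nose. Its spring takes about 3 N at first, rising to 6 to 9 N until the bar is through; then it springs back to 0.
- stand: Fixed grey stand: base 220 x 100 x 12 mm, post and blue guide block (front 115 mm behind the origin, top 180 mm high). Origin on the worktop straight below hook_seat as it is with the arm fully out; x as hook_seat. The weight must never load the stand, hook or gate with more than 18 N.
- flask_left: Conical flask with blue cap, 69 mm wide, 123 mm high, beside the stand on its +y side; origin at its underside. Leave alone.
- vial_right: Small vial with black cap, 28 mm wide, 62 mm high, beside the stand on its -y side; origin at its underside. Leave alone.
- tip_carton: Blue and white tip box 100 x 66 x 57 mm, beyond the weight; origin at its underside. Leave alone.
Mind the look-alikes: they are no part of the job. Of the things like the stand, leave any that is brown or orange; of the rest the larger one is meant.

How it is judged:
On the way:
1. the cross bar is inside the hook with the gate shut behind it (x of weight_bar in the frame of hook_seat between -0.009 and 0.022 m and z of weight_bar in the frame of hook_seat between -0.006 and 0.025 m and y of weight_bar in the frame of hook_seat between -0.027 and 0.027 m and value of joint hook_gate below 0.12 rad), for 0.1 s.
At the end, for the whole second after the job is handed in: The weight hangs from its cross bar in the bottom of the hook (bar within 9 mm along the hook and 5 mm in height of the seat), gate shut (under 0.12 rad), arm out within 5 mm of its front stop, weight within 0.3 rad of upright and at rest (x of weight_bar in the frame of hook_seat between -0.009 and 0.009 m and z of weight_bar in the frame of hook_seat between -0.005 and 0.005 m and y of weight_bar in the frame of hook_seat between -0.027 and 0.027 m and value of joint hook_gate below 0.12 rad and value of joint hook_arm below 0.005 m and angle between weight's own z axis and vertical below 0.3 rad and linear speed of weight below 0.03 m/s); the robot touches nothing.
It fails at once if the weight presses on the stand, hook or gate with more than 18 N (contact force between weight and stand above 18 N).
It fails at once if the flask is moved more than 20 mm or tipped (distance of flask_left from where it was at the start of the episode above 0.02 m or angle between flask_left's own z axis and vertical above 0.4 rad).
It fails at once if the vial is moved more than 20 mm or tipped (distance of vial_right from where it was at the start of the episode above 0.02 m or angle between vial_right's own z axis and vertical above 0.4 rad).
It fails at once if the tip box is moved more than 20 mm (distance of tip_carton from where it was at the start of the episode above 0.02 m).
It also fails if it takes over 67 s, if anything falls off the work surface, if the arm or the gripper's body presses on something with over 40 N, if the wrist force passes 120 N, or if a joint passes its speed limit or range.

## Working session

There is one attempt and no reset: what is moved stays moved. The work goes in short steps, Python scripts to look and compute and a tool call to move; the robot and the scene stay as the last step left them, time stands still between calls to the robot, and variables do not carry over. Pictures are saved under pics/ and viewed, at most 10 in all, crops included, and the job is handed in when it is done.

Besides the shell and the picture viewer there is one more tool, called after ">>>" as name(argument=value, ...), one argument or row to a line, values as JSON. play_rows: Moves the arm, as the interface text tells. Its arguments: {"type":"object","properties":{"increments":{"type":"array"}},"required":["increments"]}

```bash
mkdir -p pics; cat > h.py <<'E'
import numpy as np,cv2
from cell import arm,eyes,job
def snap(n):
    s=eyes.snapshot(n); np.savez('pics/%s.npz'%n,**s); return s
def cloud(s):
    K,E,z=s["K"],s["extrinsics"],s["z_map"]; v,u=np.mgrid[:z.shape[0],:z.shape[1]]
    P=np.stack([(u-K[0,2])/K[0,0]*z,(v-K[1,2])/K[1,1]*z,z],-1)
    W=(P-E[:3,3])@E[:3,:3]; W[z==0]=np.nan; return W
E
python3 - <<'E'
from h import *
s=snap('scene');t=snap('top')
for n,q in(('scene',s),('top',t)):
    cv2.imwrite('pics/%s0.png'%n,cv2.resize(q['img'][:,:,::-1],(800,600)))
    print(n,q['K'].tolist(),q['extrinsics'].round(3).tolist())
st=arm.sense();print(st['time_s'],st['eef_pos'],st['ee_rot'],st['force'])
E
```

```text
scene [[368.4600174383352, 0.0, 254.4387502487592], [0.0, 368.4600174383352, 195.80890136774408], [0.0, 0.0, 1.0]] [[0.818, -0.574, -0.023, -0.472], [-0.321, -0.423, -0.847, 0.233], [0.477, 0.701, -0.531, 0.944], [0.0, 0.0, 0.0, 1.0]]
top [[386.7796551279129, 0.0, 245.64826009585406], [0.0, 386.7796551279129, 189.90475465819685], [0.0, 0.0, 1.0]] [[0.049, -0.999, -0.005, -0.137], [-0.973, -0.047, -0.224, 0.517], [0.223, 0.016, -0.975, 1.298], [0.0, 0.0, 0.0, 1.0]]
0.1 [0.18256914 0.62351877 0.40389355] [[-9.59713027e-01  2.80981834e-01 -3.39877992e-04]
 [ 2.80982019e-01  9.59711801e-01 -1.53757767e-03]
 [-1.05846472e-04 -1.57113292e-03 -9.99998760e-01]] [-0.57319172  0.7067234   0.45503373]
```

View pics/scene0.png

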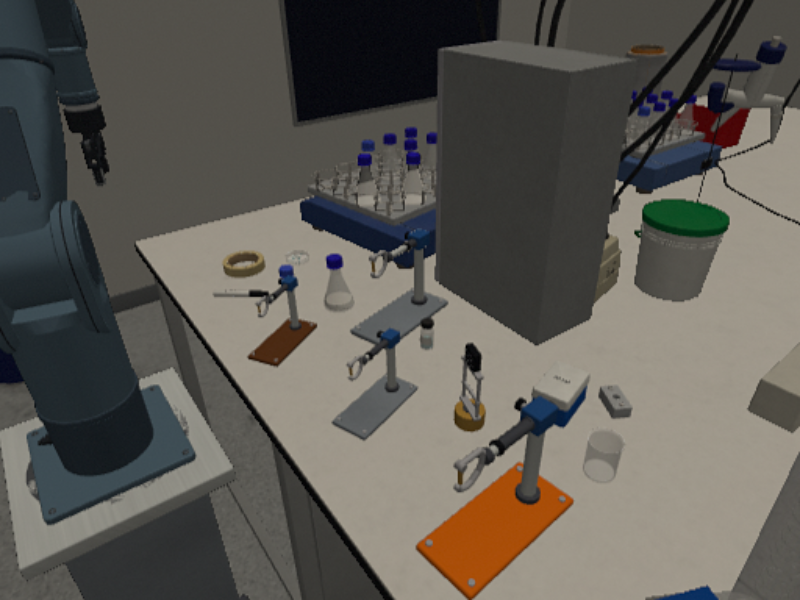

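View pics/top0.png

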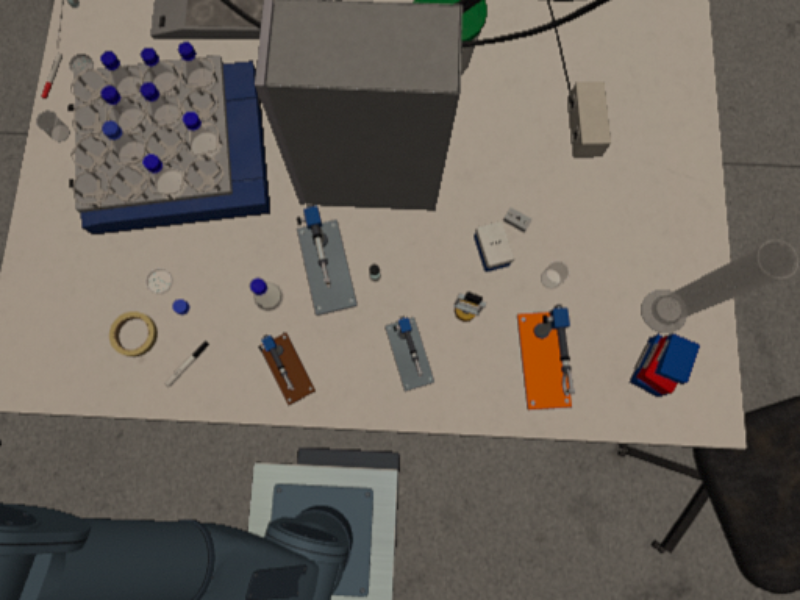

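The larger grey stand (800x600 top view: base about (327,265), hook tip (326,282)) is the target. The flask is at (265,293), the vial at (375,272), the weight at (468,303) and the tip box at (493,247). The smaller grey stand at (410,352) is a decoy.

```bash
python3 - <<'E'
from h import *
for n in('top','scene'):
    s=dict(np.load('pics/%s.npz'%n));W=cloud(s);K,E=s['K'],s['extrinsics']
    def reg(b):
        u0,v0,u1,v1=[int(x*.64) for x in b]; return W[v0:v1,u0:u1].reshape(-1,3), s['img'][v0:v1,u0:u1].reshape(-1,3)
    B=dict(stand=(290,200,362,320),weight=(445,280,495,328),vial=(362,258,388,285),flask=(245,270,290,315),tip=(470,215,520,275)) if n=='top' else dict(stand=(345,220,450,350),weight=(450,335,492,435),vial=(415,315,440,352),flask=(318,250,358,312),tip=(528,360,592,430))
    for k,b in B.items():
        p,c=reg(b);z=p[:,2];m=z>.006
        print(n,k,'n',m.sum())
        for lo in np.arange(0,.24,.02):
            q=p[(z>lo+.006)&(z<lo+.026)]
            if len(q)>2: print('  z%.3f n%d med'%(lo+.006,len(q)),np.median(q,0).round(3),'min',q.min(0).round(3),'max',q.max(0).round(3))
        if k=='stand' :
            q=p[(z>.007)&(z<.017)]
            r=cv2.minAreaRect((q[:,:2]*1000).astype(np.float32));print('  base rect',r)
E
python3 - <<'E'
import cv2
a=cv2.imread('pics/scene0.png');import numpy as np
s=np.load('pics/scene.npz')['img'][:,:,::-1];t=np.load('pics/top.npz')['img'][:,:,::-1]
A=cv2.resize(s[140:290,215:315],(400,600),interpolation=2);B=cv2.resize(t[125:215,180:320],(400,257),interpolation=2)
o=np.zeros((600,800,3),np.uint8);o[:,:400]=A;o[:257,400:]=B
C=cv2.resize(t[175:210,280:320],(340,300),interpolation=2);o[280:580,420:760]=C
cv2.imwrite('pics/crop.png',o)
E
```

```text
top stand n 1784
  z0.006 n1358 med [0.596 0.024 0.011] min [ 0.485 -0.048  0.006] max [0.761 0.127 0.026]
  z0.026 n76 med [0.754 0.024 0.034] min [ 0.657 -0.043  0.026] max [0.757 0.104 0.046]
  z0.046 n13 med [ 0.752 -0.006  0.051] min [ 0.657 -0.043  0.047] max [0.755 0.042 0.062]
  z0.146 n42 med [0.623 0.032 0.163] min [0.519 0.002 0.148] max [0.689 0.076 0.166]
  z0.166 n275 med [0.646 0.038 0.175] min [0.52  0.002 0.166] max [0.694 0.079 0.186]
  z0.186 n13 med [0.543 0.009 0.187] min [0.523 0.001 0.186] max [0.558 0.016 0.191]
  base rect ((624.5029907226562, 39.64398193359375), (277.72210693359375, 165.45655822753906), 2.4653117656707764)
top weight n 286
  z0.006 n32 med [ 0.496 -0.296  0.02 ] min [ 0.487 -0.359  0.006] max [ 0.57  -0.251  0.025]
  z0.026 n113 med [ 0.508 -0.296  0.031] min [ 0.49  -0.327  0.026] max [ 0.53  -0.27   0.041]
  z0.046 n14 med [ 0.514 -0.3    0.063] min [ 0.502 -0.324  0.048] max [ 0.522 -0.27   0.066]
  z0.066 n24 med [ 0.509 -0.301  0.069] min [ 0.501 -0.326  0.066] max [ 0.521 -0.271  0.084]
  z0.086 n3 med [ 0.504 -0.322  0.093] min [ 0.50
[... 3934 characters left out ...]
.506 0.139 0.066] max [0.539 0.166 0.086]
  z0.086 n38 med [0.517 0.151 0.096] min [0.506 0.142 0.086] max [0.538 0.163 0.105]
  z0.106 n80 med [0.519 0.152 0.121] min [0.505 0.142 0.106] max [0.538 0.176 0.126]
scene tip n 1200
  z0.006 n99 med [ 0.646 -0.396  0.016] min [ 0.623 -0.405  0.006] max [ 0.717 -0.376  0.026]
  z0.026 n89 med [ 0.633 -0.394  0.04 ] min [ 0.608 -0.406  0.027] max [ 0.714 -0.344  0.046]
  z0.046 n653 med [ 0.656 -0.367  0.057] min [ 0.609 -0.405  0.046] max [ 0.718 -0.318  0.06 ]
  z0.146 n45 med [ 0.473 -0.489  0.162] min [ 0.449 -0.492  0.151] max [ 0.492 -0.484  0.166]
  z0.166 n314 med [ 0.466 -0.481  0.18 ] min [ 0.439 -0.492  0.166] max [ 0.499 -0.458  0.184]
```

View pics/crop.png

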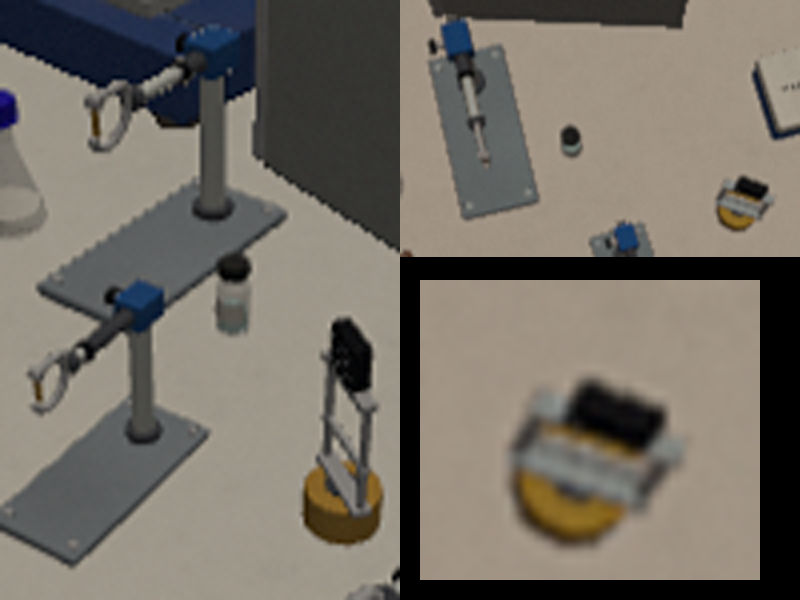

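```bash
python3 - <<'E'
from h import *
def line(q):
    r=cv2.fitLine((q*1000).astype(np.float32),cv2.DIST_HUBER,0,.01,.01).ravel();return r
for n in('top','scene'):
    s=dict(np.load('pics/%s.npz'%n));W=cloud(s);I=s['img'].astype(int)
    P=W.reshape(-1,3);C=I.reshape(-1,3);x,y,z=P.T
    m=(z>.115)&(z<.2)&(x>.50)&(x<.68)&(y>-.02)&(y<.075)
    # arm rod & hook
    a=m&(x>.57)&(z>.15)&(x<.655); r=line(P[a][:,:2]);yaw=np.arctan(r[1]/r[0]);print(n,'arm line',a.sum(),r.round(3),'yaw',np.degrees(yaw))
    d=np.array([np.cos(yaw),np.sin(yaw)]);nn=np.array([-d[1],d[0]])
    h=m&(x<.57);q=P[h];u=(q[:,:2]-r[2:]/1000)@d*1000;v=(q[:,:2]-r[2:]/1000)@nn*1000
    for i in np.argsort(u)[::max(1,len(u)//45)]: print('   u%.0f v%.1f z%.0f'%(u[i],v[i],q[i,2]*1000),C[h][i])
    b=(z>.008)&(z<.016)&(x>.47)&(x<.74)&(y>-.06)&(y<.12)
    # base mask: connected component
    M=(b.reshape(I.shape[:2])).astype(np.uint8);_,L,S,_=cv2.connectedComponentsWithStats(cv2.morphologyEx(M,cv2.MORPH_OPEN,np.ones((3,3))))
    k=1+np.argmax(S[1:,4]);q=P[(L==k).ravel()];print(n,'base',cv2.minAreaRect((q[:,:2]*1000).astype(np.float32)))
    g=(z>.1485)&(z<.16)&(abs(x-.51)<.03)&(abs(y+.3)<.04);print(n,'gtop',g.sum(),P[g].mean(0).round(4),cv2.minAreaRect((P[g][:,:2]*1000).astype(np.float32)))
    g=(z>.122)&(z<.16)&(abs(x-.51)<.03)&(abs(y+.3)<.04)&(C.max(1)<60);r=line(P[g][:,:2]);print(n,'grip line',g.sum(),r.round(3),cv2.minAreaRect((P[g][:,:2]*1000).astype(np.float32)))
    g=(z>.003)&(z<.034)&(abs(x-.51)<.035)&(abs(y+.3)<.04)
    top=(z>.027)&g;print(n,'disc',cv2.minEnclosingCircle((P[top][:,:2]*1000).astype(np.float32)))
E
```

```text
top arm line 148 [9.37000e-01 3.50000e-01 6.15922e+02 3.37710e+01] yaw 20.49588
   u-101 v6.6 z151 [117 112 106]
   u-100 v9.7 z152 [107 102  98]
   u-100 v3.2 z183 [95 86 80]
   u-99 v9.2 z184 [96 92 87]
   u-99 v5.6 z153 [112 105  96]
   u-98 v2.2 z188 [118 111 106]
   u-98 v2.6 z148 [90 89 86]
   u-98 v6.3 z177 [93 86 81]
   u-98 v12.3 z184 [102 103  99]
   u-97 v8.7 z152 [105  96  89]
   u-97 v5.2 z185 [125 114 109]
   u-96 v7.6 z161 [67 59 50]
   u-96 v8.3 z186 [123 114 109]
   u-96 v4.6 z155 [72 61 50]
   u-95 v1.2 z187 [116 111 106]
   u-95 v4.2 z189 [127 118 111]
   u-94 v11.4 z182 [121 117 112]
   u-93 v7.3 z186 [129 122 116]
   u-91 v3.3 z188 [117 110 104]
   u-91 v10.5 z183 [115 110 106]
   u-91 v0.4 z183 [98 95 92]
   u-89 v6.4 z185 [126 125 120]
   u-88 v9.5 z184 [97 96 93]
   u-87 v2.4 z186 [107 102  96]
   u-86 v5.5 z186 [131 130 124]
   u-85 v8.6 z184 [107 103  99]
   u-83 v1.5 z183 [92 88 84]
   u-83 v4.6 z185 [132 127 120]
   u-81 v7.7 z182 [119 111 105]
   u-79 v3.6 z184 [130 121 114]
   u-78 v6.7 z181 [124 116 109]
   u-76 v2.7 z184 [121 111 105]
   u-76 v5.7 z186
[... 3184 characters left out ...]
u-59 v1.0 z177 [74 71 69]
   u-58 v-2.0 z174 [40 41 42]
   u-58 v-1.2 z160 [19 20 21]
   u-57 v11.2 z163 [28 29 29]
   u-56 v-0.1 z162 [17 16 18]
   u-55 v0.8 z175 [53 51 53]
   u-53 v-6.1 z170 [38 37 40]
scene base ((601.614990234375, 26.165328979492188), (217.3123321533203, 100.91773223876953), 16.003360748291016)
scene gtop 62 [ 0.5104 -0.3027  0.1525] ((510.9944152832031, -302.1647644042969), (37.034793853759766, 13.825284004211426), 72.9031753540039)
scene grip line 139 [ 1.47000e-01  9.89000e-01  5.06766e+02 -3.05094e+02] ((509.8514709472656, -302.4434814453125), (35.4453125, 13.927093505859375), 78.9659423828125)
scene disc ((509.7762451171875, -303.3185119628906), 27.170989990234375)
```

```bash
cat >> h.py <<'E'
from scipy.spatial.transform import Rotation as Ro
def to(*targets):
    s=arm.sense();p,R=np.array(s['eef_pos']),np.array(s['ee_rot'])
    for x,y,z,yaw in targets:
        c,n=np.cos(np.radians(yaw)),np.sin(np.radians(yaw))
        T=np.array([[-n,c,0],[c,n,0],[0,0,-1]])
        print(((x,y,z)-p)@R*1000//.1/10,Ro.from_matrix(R.T@T).as_rotvec().round(3))
def st():
    s=arm.sense();R=np.array(s['ee_rot'])
    print('t%.2f'%s['time_s'],'p',np.round(s['eef_pos'],4),'yaw %.2f'%np.degrees(np.arctan2(R[1,1],R[0,1])),'z',R[:,2].round(4),'F',np.round(s['force'],2),'op',s['opening'],'gf',s['gripper_force'])
E
python3 -c "
from h import *
st();to((.45,.25,.405,20),(.5105,-.3008,.36,-16))"
```

```text
t0.10 p [0.1826 0.6235 0.4039] yaw 73.68 z [-3.0e-04 -1.5e-03 -1.0e+00] F [-0.57  0.71  0.46] op 1.0010968131458544 gf 0.0
[-361.7 -283.4   -0.7] [-0.001  0.001  0.937]
[-574.5 -794.9   45.2] [-1.000e-03  1.000e-03  1.565e+00]
```

>>> play_rows(
  increments=[-45,-35,0,0,0,0.12,1,-90,-70,0,0,0,0.24,1,-135,-105,0,0,0,0.36,1,-180,-140,0,0,0,0.48,1,-225,-175,0,0,0,0.6,1,-270,-210,0,0,0,0.72,1,-315,-247,0,0,0,0.84,1,-362,-283,0,0,0,0.937,1,-385,-340,5,0,0,1.0,1,-407,-392,10,0,0,1.06,1],
)

```text
time_s: 1.35
eef_pos: [0.4631, 0.131, 0.3944]
ee_rot: [[-0.221, 0.975, -0.0], [0.975, 0.221, -0.0], [-0.0, -0.0, -1.0]]
force: [1.3, 0.4, -0.0]
opening: 0.996
gripper_force: 0.0
```

```bash
python3 -c "
from h import *
st();to((.5105,-.3008,.36,-16))"
```

```text
t1.35 p [0.4631 0.131  0.3944] yaw 12.80 z [-1.e-04 -4.e-04 -1.e+00] F [ 1.32  0.42 -0.01] op 0.9959389976562613 gf 0.0
[-431.6  -49.5   34.5] [-0.     0.     0.503]
```

>>> play_rows(
  increments=[-54,-6,4,0,0,0.06,1,-108,-12,8,0,0,0.12,1,-162,-18,12,0,0,0.18,1,-216,-25,16,0,0,0.24,1,-270,-31,20,0,0,0.3,1,-324,-37,24,0,0,0.36,1,-378,-43,29,0,0,0.43,1,-432,-49.5,34.5,0,0,0.503,1,-432,-49.5,34.5,0,0,0.503,1,-432,-49.5,34.5,0,0,0.503,1],
)

```text
time_s: 2.6
eef_pos: [0.5116, -0.2983, 0.3597]
ee_rot: [[0.273, 0.962, -0.001], [0.962, -0.273, 0.001], [0.001, -0.001, -1.0]]
force: [-0.1, 0.8, 0.1]
opening: 0.998
gripper_force: 0.0
```

```bash
python3 -c "
from h import *
st();to((.5105,-.3008,.296,-16))
w=snap('wrist');t=snap('top')
a=cv2.resize(w['img'][:,:,::-1],(800,600));cv2.imwrite('pics/wrist1.png',a)
print(w['K'],w['extrinsics'].round(4))"
```

```text
t2.60 p [ 0.5116 -0.2983  0.3597] yaw -15.84 z [-9.0e-04  1.1e-03 -1.0e+00] F [-0.09  0.84  0.11] op 0.9983790631399032 gf 0.0
[-2.8 -0.4 63.6] [-0.001 -0.001  0.003]
[[297.31863964   0.         256.48269705]
 [  0.         297.31863964 191.68238919]
 [  0.           0.           1.        ]] [[ 0.962  -0.2732  0.     -0.5742]
 [-0.2589 -0.9116  0.3192 -0.1676]
 [-0.0872 -0.307  -0.9477  0.2908]
 [ 0.      0.      0.      1.    ]]
```

View pics/wrist1.png

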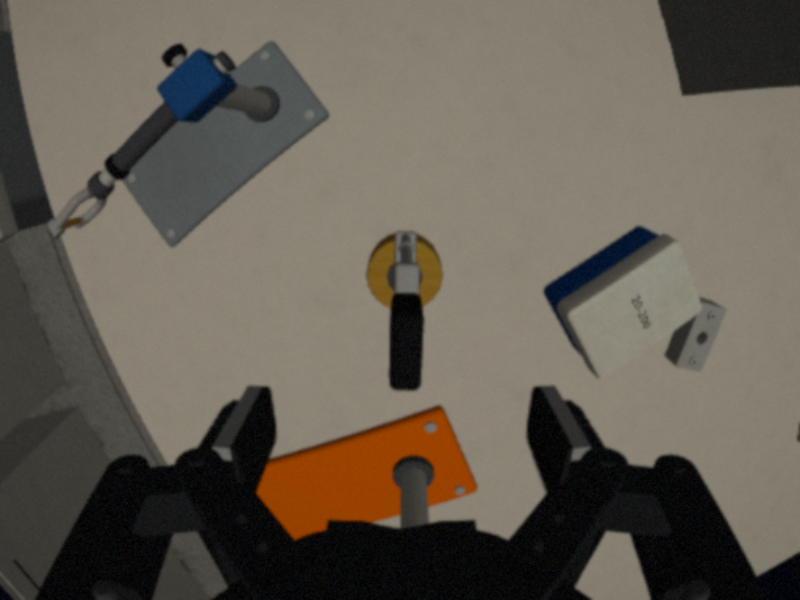

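The wrist picture shows the grip block at (391–423, 293–388), square to the fingers and centred between them. I'll check where it lies along the bar.

```bash
python3 -c "
from h import *
s=dict(np.load('pics/wrist.npz'));K,E=s['K'],s['extrinsics']
u=np.array([391,423,391,421])*.64;v=np.array([388,388,296,296])*.64
d=np.stack([u-K[0,2],v-K[1,2]],1)/K[0,0];r=np.linalg.norm(d,axis=1);ray=np.c_[d/r[:,None]*np.sin(r)[:,None],np.cos(r)]@E[:3,:3]
c=-E[:3,:3].T@E[:3,3]
for h in(.153,.119): print(h,(c+ray*((h-c[2])/ray[:,2])[:,None]).round(4).tolist())
"
```

```text
0.153 [[0.503, -0.3152, 0.153], [0.5163, -0.319, 0.153], [0.5147, -0.275, 0.153], [0.5262, -0.2783, 0.153]]
0.119 [[0.4969, -0.3335, 0.119], [0.5128, -0.3381, 0.119], [0.511, -0.2855, 0.119], [0.5247, -0.2894, 0.119]]
```

>>> play_rows(
  increments=[-2,1,16,0,0,0,1,-2,1,32,0,0,0,1,-2,1,48,0,0,0,1,-2,1,58,0,0,0,1,-2,1,63.5,0,0,0,1,-2,1,63.5,0,0,0,0.5,-2,1,63.5,0,0,0,0.3,-2,1,63.5,0,0,0,0,-2,1,63.5,0,0,0,0,-2,1,63.5,0,0,0,0],
)

```text
time_s: 3.95
eef_pos: [0.5124, -0.3012, 0.2971]
ee_rot: [[0.273, 0.962, 0.001], [0.962, -0.273, -0.0], [-0.0, 0.001, -1.0]]
force: [-0.0, 0.9, 2.5]
opening: 0.156
gripper_force: 59.1
```

>>> play_rows(
  increments=[0,0,0,0,0,0,0,0,0,0,0,0,0,0,0,0,0,0,0,0,0],
)

```text
time_s: 4.32
eef_pos: [0.5124, -0.3012, 0.2971]
ee_rot: [[0.273, 0.962, 0.001], [0.962, -0.273, -0.0], [-0.0, 0.001, -1.0]]
force: [0.7, 0.1, 5.0]
opening: 0.154
gripper_force: 59.6
```

```bash
python3 -c "
from h import *
st()"
```

```text
t4.33 p [ 0.5124 -0.3012  0.2971] yaw -15.87 z [ 1.e-03 -5.e-04 -1.e+00] F [0.69 0.14 5.05] op 0.15351401825970018 gf 59.56085443496704
```

>>> play_rows(
  increments=[0,0,-5,0,0,0,0,0,0,-15,0,0,0,0,0,0,-40,0,0,0,0,0,0,-70,0,0,0,0,0,0,-100,0,0,0,0,0,0,-130,0,0,0,0,0,0,-160,0,0,0,0,0,0,-173,0,0,0,0,0,0,-173,0,0,0,0,0,0,-173,0,0,0,0],
)

```text
time_s: 5.58
eef_pos: [0.5118, -0.3006, 0.4683]
ee_rot: [[0.273, 0.962, -0.002], [0.962, -0.273, 0.001], [0.0, -0.002, -1.0]]
force: [0.3, -0.1, -3.2]
opening: 0.149
gripper_force: 58.7
```

```bash
python3 -c "
from h import *
st();to((.46,-.0145,.47,16),(.46,-.0145,.3896,16))"
```

```text
t5.58 p [ 0.5118 -0.3006  0.4683] yaw -15.86 z [-0.0021  0.0011 -1.    ] F [ 0.34 -0.1  -3.21] op 0.14859944171628447 gf 58.695650696754456
[ 261.  -128.1   -1.3] [-0.002 -0.001 -0.556]
[ 261.  -127.9   79.1] [-0.002 -0.001 -0.556]
```

>>> play_rows(
  increments=[15,-8,0,0,0,-0.04,0,45,-22,0,0,0,-0.1,0,80,-39,0,0,0,-0.17,0,115,-56,0,0,0,-0.25,0,150,-73,0,0,0,-0.33,0,185,-91,0,0,0,-0.4,0,220,-108,0,0,0,-0.48,0,248,-121,0,0,0,-0.53,0,261,-128,0,0,0,-0.556,0,261,-128,0,0,0,-0.556,0],
)

```text
time_s: 6.82
eef_pos: [0.46, -0.0143, 0.4695]
ee_rot: [[-0.277, 0.961, -0.0], [0.961, 0.277, -0.0], [0.0, -0.0, -1.0]]
force: [1.0, -0.4, -2.4]
opening: 0.154
gripper_force: 58.7
```

>>> play_rows(
  increments=[0,0,10,0,0,0,0,0,0,30,0,0,0,0,0,0,55,0,0,0,0,0,0,72,0,0,0,0,0,0,79,0,0,0,0,0,0,79,0,0,0,0,0,0,79,0,0,0,0],
)

```text
time_s: 7.7
eef_pos: [0.4607, -0.0153, 0.3912]
ee_rot: [[-0.275, 0.961, 0.001], [0.961, 0.275, 0.0], [-0.0, 0.001, -1.0]]
force: [0.2, 0.2, -1.8]
opening: 0.152
gripper_force: 58.7
```

```bash
python3 - <<'E'
from h import *
st()
w=snap('wrist');s=snap('scene');t=snap('top');st()
for n,q in(('s',s),('t',t)):
    W=cloud(q);I=q['img'];P=W.reshape(-1,3);C=I.reshape(-1,3).astype(int);x,y,z=P.T
    d=np.array([np.cos(.279),np.sin(.279)]);u=(P[:,:2]-[.539,.0085])@d*1000;v=(P[:,:2]-[.539,.0085])@[-d[1],d[0]]*1000
    m=(z>.12)&(z<.2)&(u>-120)&(u<-30)&(abs(v)<50)
    for lo in range(120,200,10):
        k=m&(z*1000>lo)&(z*1000<=lo+10)
        if k.sum()>3: print(n,lo,k.sum(),'u',np.percentile(u[k],[0,50,100]).round(1),'v',np.percentile(v[k],[0,10,90,100]).round(1))
    k=(z>.178)&(z<.195)&(u>-25)&(u<45)&(abs(v)<25);print(n,'hook top',k.sum(),'u',u[k].min(),u[k].max(),'v med by u',[np.median(v[k&(u>a)&(u<a+15)]).round(1) for a in(-20,-5,10,25)])
A=cv2.resize(s['img'][120:240,190:310,::-1],(480,480),interpolation=2);B=cv2.resize(w['img'][:,:,::-1],(320,240))
o=np.zeros((480,800,3),np.uint8);o[:,:480]=A;o[:240,480:]=B;cv2.imwrite('pics/pre.png',o)
E
```

```text
t7.70 p [ 0.4607 -0.0153  0.3912] yaw 15.95 z [ 0.0012  0.     -1.    ] F [ 0.19  0.19 -1.83] op 0.15173560324495383 gf 58.67369771003723
t7.85 p [ 0.4606 -0.015   0.3912] yaw 15.98 z [ 1.1e-03  3.0e-04 -1.0e+00] F [-0.27  0.35 -1.86] op 0.1548933324556454 gf 58.673776388168335
s 120 123 u [-108.   -89.7  -55.7] v [-31.6 -22.7  17.   28.4]
s 130 35 u [-87.6 -83.3 -77. ] v [-33.4 -28.9  24.7  27.4]
s 140 11 u [-84.7 -82.8 -78.4] v [-30.1 -29.6  25.5  26. ]
s 150 15 u [-84.9 -82.7 -79.5] v [-32.3 -30.   25.7  26.6]
s 160 37 u [-86.2 -83.1 -80.3] v [-31.7 -29.8  24.7  28.8]
s 170 12 u [-85.9 -81.8 -77.7] v [-32.1 -30.9  24.9  26.3]
s 180 13 u [-85.5 -82.6 -78.2] v [-29.2 -28.7  24.5  25.7]
s 190 15 u [-85.7 -82.9 -80.3] v [-30.2 -29.3  26.9  27.6]
s hook top 38 u -19.15089868962023 22.277507734248427 v med by u [np.float64(-1.3), np.float64(-1.9), np.float64(-0.6), np.float64(nan)]
t 120 34 u [-106.2  -88.1  -68.6] v [-30.4 -26.2  -8.7  23.1]
t 130 6 u [-89.  -84.9 -78.2] v [-17.6 -17.2   4.5  21.2]
t 160 9 u [-84.  -82.5 -79.3] v [-29.2 -24.1 -11.4  -8.9]
  return _methods._mean(a, axis=axis, dtype=dtype,
  ret = ret.dtype.type(ret / rcount)
Traceback (most recent call last):
ValueError: zero-size array to reduction operation minimum which has no identity
```

```bash
python3 - <<'E'
from h import *
s=dict(np.load('pics/scene.npz'))
P=cloud(s).reshape(-1,3);z=P[:,2]
d=np.array([np.cos(.279),np.sin(.279)]);u=(P[:,:2]-[.539,.0085])@d*1000;v=(P[:,:2]-[.539,.0085])@[-d[1],d[0]]*1000
k=(z>.145)&(z<.18)&(u>-95)&(u<-70)&(abs(v+2)<20);print('bar',k.sum(),np.percentile(z[k],[10,50,90]),np.median(u[k]))
k=(z>.120)&(z<.136)&(u>-95)&(u<-70)&(abs(v+2)<15);print('lowstrip',k.sum(),np.percentile(z[k],[10,50,90]))
k=(z>.1)&(z<.2)&(abs(u)<30)&(abs(v)<20);print('hook',np.percentile(z[k],[0,5,95,100]),np.percentile(u[k],[0,2,98,100]))
A=cv2.resize(s['img'][120:270,190:340,::-1],(600,600),interpolation=2);cv2.imwrite('pics/pre.png',A)
E
```

```text
bar 21 [0.15978578 0.16264148 0.16439549] -82.9923525789015
lowstrip 47 [0.12533281 0.12869519 0.13084934]
hook [0.13611157 0.14087024 0.1872353  0.18940812] [-21.17073889 -20.37889739  28.32536342  29.51235487]
```

View pics/pre.png

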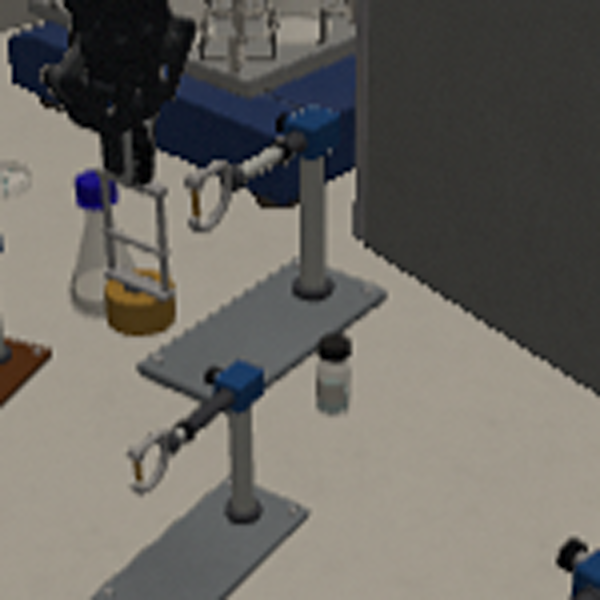

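The scene crop shows the bar level and in line with the hook, whose nose is at about (195,185), with the right stand chosen. Measured hook extent is u -21..+29 mm, exactly as specified. Now the approach.

>>> play_rows(
  increments=[0,6,1.2,0,0,0,0,0,16,1.2,0,0,0,0,0,28,1.2,0,0,0,0,0,40,1.2,0,0,0,0,0,48,1.2,0,0,0,0,0,53,1.2,0,0,0,0,0,56,1.2,0,0,0,0,0,56,1.2,0,0,0,0,0,56,1.2,0,0,0,0],
)

```text
time_s: 8.98
eef_pos: [0.514, 0.0003, 0.3895]
ee_rot: [[-0.275, 0.961, -0.0], [0.961, 0.275, -0.0], [0.0, -0.0, -1.0]]
force: [-0.3, 0.0, -2.1]
opening: 0.155
gripper_force: 58.7
```

```bash
cat >> h.py <<'E'
def uv():
    s=arm.sense();p=np.array(s['eef_pos']);d=np.array([np.cos(.279),np.sin(.279)]);n=np.array([-d[1],d[0]]);q=p[:2]-[.539,.0085];f=np.array(s['force'])
    print('t%.2f u %.1f v %.1f bar z %.1f'%(s['time_s'],q@d*1000,q@n*1000,(p[2]-.2311)*1000),'Fu %.2f Fv %.2f Fz %.2f'%(f[:2]@d,f[:2]@n,f[2]),'gf %.1f'%s['gripper_force'])
E
python3 -c "
from h import *
uv();to((.4606+.0538+.002*.96,-.015+.0154+.002*.276,.3899,16))"
```

```text
t8.97 u -26.3 v -1.0 bar z 158.4 Fu -0.26 Fv 0.12 Fz -2.14 gf 58.7
[-0.1  2.4 -0.5] [-0. -0. -0.]
```

>>> play_rows(
  increments=[0,2,0,0,0,0,0,0,4,0,0,0,0,0,0,6,0,0,0,0,0,0,8,0,0,0,0,0,0,10,0,0,0,0,0,0,12,0,0,0,0,0,0,14,0,0,0,0,0,0,16,0,0,0,0,0],
)

```text
time_s: 9.98
eef_pos: [0.5296, 0.0049, 0.3894]
ee_rot: [[-0.275, 0.961, -0.0], [0.961, 0.275, -0.0], [0.0, -0.0, -1.0]]
force: [-2.0, -0.1, -2.0]
opening: 0.155
gripper_force: 58.7
```

```bash
python3 -c "
from h import *
uv()"
```

```text
t9.97 u -10.1 v -0.9 bar z 158.3 Fu -1.91 Fv 0.49 Fz -2.03 gf 58.7
```

>>> play_rows(
  increments=[0,2,0,0,0,0,0,0,4,0,0,0,0,0,0,6,0,0,0,0,0,0,8,0,0,0,0,0],
)

```text
time_s: 10.48
eef_pos: [0.5374, 0.0071, 0.3894]
ee_rot: [[-0.275, 0.961, -0.0], [0.961, 0.275, 0.0], [0.0, -0.0, -1.0]]
force: [-2.1, -0.9, -3.2]
opening: 0.15
gripper_force: 58.6
```

>>> play_rows(
  increments=[0,2,0,0,0,0,0,0,4,0,0,0,0,0,0,6,0,0,0,0,0,0,8,0,0,0,0,0],
)

```text
time_s: 10.98
eef_pos: [0.545, 0.0094, 0.3895]
ee_rot: [[-0.275, 0.961, -0.0], [0.961, 0.275, 0.0], [0.0, -0.0, -1.0]]
force: [-2.2, 0.0, -3.7]
opening: 0.151
gripper_force: 58.6
```

>>> play_rows(
  increments=[0,2,0,0,0,0,0,0,4,0,0,0,0,0,0,6,0,0,0,0,0,0,8,0,0,0,0,0],
)

```text
time_s: 11.48
eef_pos: [0.5528, 0.0115, 0.3895]
ee_rot: [[-0.275, 0.961, 0.0], [0.961, 0.275, 0.0], [0.0, 0.0, -1.0]]
force: [-1.7, 0.7, -3.7]
opening: 0.156
gripper_force: 58.6
```

>>> play_rows(
  increments=[0,2,0,0,0,0,0,0,4,0,0,0,0,0,0,6,0,0,0,0,0,0,8,0,0,0,0,0],
)

```text
time_s: 11.98
eef_pos: [0.5604, 0.0137, 0.3895]
ee_rot: [[-0.275, 0.961, -0.0], [0.961, 0.275, 0.0], [0.0, 0.0, -1.0]]
force: [-2.2, 0.6, -4.4]
opening: 0.153
gripper_force: 58.6
```

```bash
cat > look.py <<'E'
from h import *
import sys
uv()
s=snap('scene');P=cloud(s).reshape(-1,3);z=P[:,2]
d=np.array([np.cos(.279),np.sin(.279)]);u=(P[:,:2]-[.539,.0085])@d*1000;v=(P[:,:2]-[.539,.0085])@[-d[1],d[0]]*1000
k=(z>.133)&(z<.155)&(abs(v+1)<9)&(u>-30)&(u<110);print('hook low part u',np.percentile(u[k],[0,2,50,98,100]).round(1),k.sum())
k=(z>.178)&(z<.192)&(abs(v+1)<9)&(u>-30)&(u<110);print('hook top part u',np.percentile(u[k],[0,2,50,98,100]).round(1),k.sum())
k=(z>.156)&(z<.172)&(u>-30)&(u<110)&(abs(v)<35);C=s['img'].reshape(-1,3).astype(int)
g=k&(C[:,0]-C[:,2]>30);print('brass',g.sum(),np.median(u[g]) if g.any() else '')
cv2.imwrite('pics/%s.png'%sys.argv[1],cv2.resize(s['img'][125:225,210:310,::-1],(600,600),interpolation=2))
E
python3 look.py a1
```

```text
t11.97 u 22.0 v -0.9 bar z 158.4 Fu -1.97 Fv 1.15 Fz -4.45 gf 58.6
hook low part u [17.8 18.6 33.2 63.  63.1] 23
hook top part u [20.8 21.8 29.2 62.2 62.9] 29
brass 5 25.972088560807485
```

View pics/a1.png

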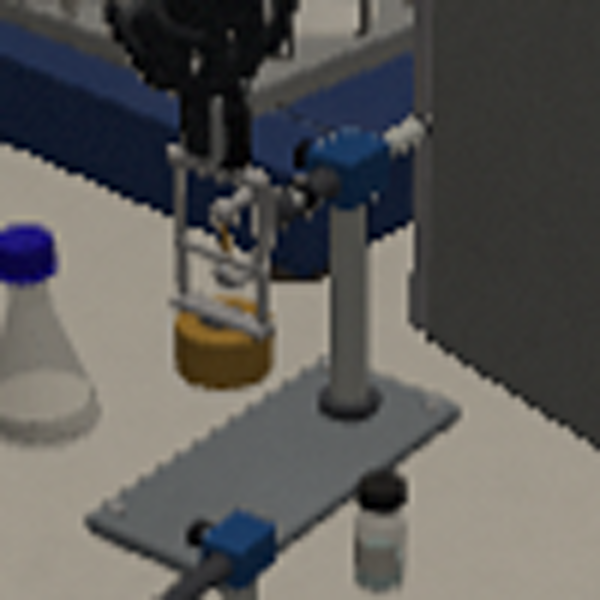

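The bar sits against the gate (about (222,240)). The hook nose is at u 18, so the arm is about 40 mm in and still sliding. I'll continue.

>>> play_rows(
  increments=[0,2,0,0,0,0,0,0,4,0,0,0,0,0,0,6,0,0,0,0,0,0,8,0,0,0,0,0],
)

```text
time_s: 12.52
eef_pos: [0.568, 0.0158, 0.3895]
ee_rot: [[-0.275, 0.961, -0.001], [0.961, 0.275, -0.0], [0.0, -0.001, -1.0]]
force: [-5.8, -0.8, -1.4]
opening: 0.151
gripper_force: 58.9
```

>>> play_rows(
  increments=[0,2,0,0,0,0,0,0,4,0,0,0,0,0,0,6,0,0,0,0,0,0,8,0,0,0,0,0],
)

```text
time_s: 13.02
eef_pos: [0.5748, 0.0175, 0.389]
ee_rot: [[-0.275, 0.961, -0.004], [0.961, 0.275, -0.001], [0.0, -0.004, -1.0]]
force: [-5.7, -2.2, -1.4]
opening: 0.154
gripper_force: 58.8
```

```bash
python3 look.py a2
```

```text
t13.03 u 36.9 v -1.2 bar z 157.9 Fu -6.12 Fv -0.52 Fz -1.37 gf 58.8
hook low part u [28.  28.  40.3 62.3 64. ] 26
hook top part u [ 28.9  29.   36.8  80.1 109.2] 30
brass 6 38.14376085192554
```

>>> play_rows(
  increments=[0,2,0,0,0,0,0,0,4,0,0,0,0,0,0,6,0,0,0,0,0],
)

```text
time_s: 13.45
eef_pos: [0.5802, 0.0189, 0.3885]
ee_rot: [[-0.275, 0.961, -0.005], [0.961, 0.275, -0.001], [0.0, -0.005, -1.0]]
force: [-8.6, -2.3, -3.8]
opening: 0.154
gripper_force: 58.7
```

>>> play_rows(
  increments=[0,2,0,0,0,0,0,0,4,0,0,0,0,0,0,6,0,0,0,0,0],
)

```text
time_s: 13.82
eef_pos: [0.5857, 0.0205, 0.3882]
ee_rot: [[-0.275, 0.962, -0.006], [0.962, 0.275, -0.001], [0.0, -0.006, -1.0]]
force: [-7.3, -2.0, -4.0]
opening: 0.155
gripper_force: 58.5
```

```bash
python3 look.py a3
```

```text
t13.82 u 48.2 v -1.3 bar z 157.1 Fu -7.56 Fv 0.07 Fz -3.99 gf 58.5
hook low part u [25.2 27.  43.2 65.1 66.4] 30
hook top part u [27.2 29.2 42.8 70.  72.5] 36
brass 5 43.367015329497264
```

View pics/a3.png

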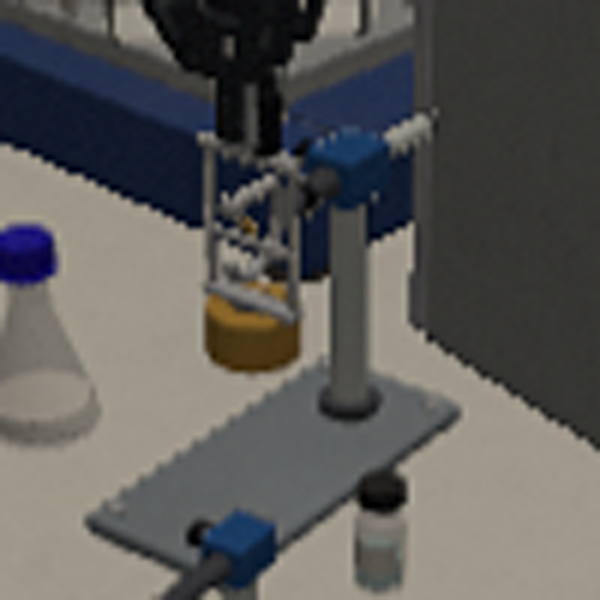

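>>> play_rows(
  increments=[0,2,-0.5,0,0,0,0,0,4,-1,0,0,0,0,0,6,-1,0,0,0,0],
)

```text
time_s: 14.25
eef_pos: [0.5915, 0.0222, 0.3889]
ee_rot: [[-0.275, 0.961, -0.006], [0.961, 0.275, -0.002], [0.0, -0.007, -1.0]]
force: [-6.1, -2.3, -6.5]
opening: 0.155
gripper_force: 58.5
```

>>> play_rows(
  increments=[0,1,0,0,0,0,0,0,2,0,0,0,0,0],
)

```text
time_s: 14.5
eef_pos: [0.594, 0.0232, 0.3889]
ee_rot: [[-0.275, 0.961, -0.004], [0.961, 0.275, -0.001], [0.0, -0.004, -1.0]]
force: [-2.9, -1.0, -10.2]
opening: 0.152
gripper_force: 58.4
```

```bash
python3 look.py a4
```

```text
t14.50 u 56.9 v -1.0 bar z 157.8 Fu -3.02 Fv -0.13 Fz -10.20 gf 58.4
hook low part u [25.9 26.8 44.5 63.1 63.3] 31
hook top part u [27.8 28.9 42.8 67.9 71.5] 36
brass 4 51.06535777931888
```

>>> play_rows(
  increments=[0,1,0,0,0,0,0,0,2,0,0,0,0,0],
)

```text
time_s: 14.8
eef_pos: [0.5981, 0.0244, 0.3919]
ee_rot: [[-0.276, 0.961, 0.005], [0.961, 0.276, 0.001], [-0.001, 0.005, -1.0]]
force: [1.1, -1.2, -2.0]
opening: 0.152
gripper_force: 59.9
```

>>> play_rows(
  increments=[0,1,0,0,0,0,0,0,1,0,0,0,0,0],
)

```text
time_s: 15.05
eef_pos: [0.5982, 0.0245, 0.3911]
ee_rot: [[-0.276, 0.961, 0.002], [0.961, 0.276, 0.0], [-0.0, 0.002, -1.0]]
force: [0.1, -0.6, -2.3]
opening: 0.151
gripper_force: 59.9
```

```bash
python3 look.py a5
```

```text
t15.05 u 61.3 v -1.0 bar z 160.0 Fu -0.07 Fv -0.62 Fz -2.31 gf 59.9
hook low part u [26.6 26.6 46.4 67.4 69.2] 37
hook top part u [26.4 27.7 44.8 72.7 73. ] 34
brass 9 32.789938494934255
```

>>> play_rows(
  increments=[0,-3,0,0,0,0,0,0,-6,0,0,0,0,0,0,-9,0,0,0,0,0,0,-12,0,0,0,0,0,0,-12,3,0,0,0,0,0,-12,6,0,0,0,0,0,-12,9,0,0,0,0,0,-12,11,0,0,0,0,0,-12,11,0,0,0,0],
)

```text
time_s: 16.23
eef_pos: [0.5862, 0.0211, 0.3792]
ee_rot: [[-0.275, 0.961, -0.0], [0.961, 0.275, -0.0], [0.0, -0.0, -1.0]]
force: [0.5, -0.4, -1.8]
opening: 0.154
gripper_force: 59.9
```

```bash
python3 look.py a6
```

```text
t16.23 u 48.9 v -0.9 bar z 148.1 Fu 0.36 Fv -0.51 Fz -1.84 gf 59.9
hook low part u [25.8 27.  46.9 69.1 70.6] 39
hook top part u [27.3 28.9 37.7 66.2 68.4] 31
brass 9 33.533980627580384
```

>>> play_rows(
  increments=[0,-2,0,0,0,0,0,0,-4,0,0,0,0,0,0,-6,0,0,0,0,0,0,-8,0,0,0,0,0,0,-10,0,0,0,0,0,0,-12,0,0,0,0,0,0,-14,0,0,0,0,0,0,-16,0,0,0,0,0],
)

```text
time_s: 17.27
eef_pos: [0.571, 0.0167, 0.3796]
ee_rot: [[-0.276, 0.961, 0.001], [0.961, 0.276, 0.0], [-0.0, 0.001, -1.0]]
force: [0.7, 0.5, -4.8]
opening: 0.154
gripper_force: 59.6
```

```bash
python3 look.py a7
```

```text
t17.27 u 33.0 v -0.9 bar z 148.5 Fu 0.83 Fv 0.27 Fz -4.78 gf 59.6
hook low part u [22.7 23.  33.1 59.9 61.6] 32
hook top part u [ 24.1  24.1  28.7  88.8 109.3] 23
brass 9 28.720298062672402
```

>>> play_rows(
  increments=[0,-2,0,0,0,0,0,0,-4,0,0,0,0,0,0,-6,0,0,0,0,0,0,-8,0,0,0,0,0,0,-10,0,0,0,0,0],
)

```text
time_s: 17.95
eef_pos: [0.5611, 0.0139, 0.3795]
ee_rot: [[-0.275, 0.961, 0.0], [0.961, 0.275, -0.0], [-0.0, 0.0, -1.0]]
force: [2.2, 0.4, -4.3]
opening: 0.15
gripper_force: 59.6
```

```bash
python3 look.py a8
```

```text
t17.95 u 22.8 v -0.9 bar z 148.4 Fu 2.18 Fv -0.26 Fz -4.33 gf 59.6
hook low part u [13.3 14.  23.5 50.  53.3] 36
hook top part u [13.6 13.7 18.4 31.5 32.2] 23
brass 9 18.226872602789122
```

View pics/a8.png

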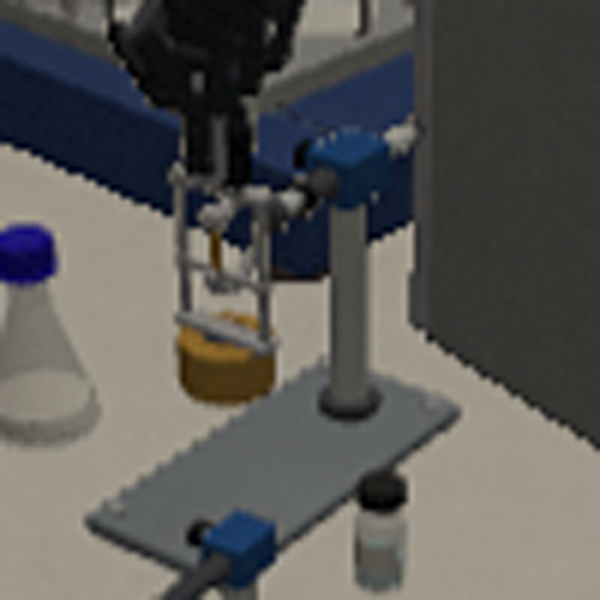

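The hook follows the bar with the gate shut in front of it (217,245), and the force is about 2 N. I'll keep drawing it out.

>>> play_rows(
  increments=[0,-2,0,0,0,0,0,0,-4,0,0,0,0,0,0,-6.5,0,0,0,0,0,0,-9,0,0,0,0,0,0,-11.5,0,0,0,0,0,0,-14,0,0,0,0,0,0,-16.5,0,0,0,0,0,0,-19,0,0,0,0,0,0,-21.5,0,0,0,0,0,0,-24,0,0,0,0,0],
)

```text
time_s: 19.25
eef_pos: [0.5381, 0.0072, 0.3795]
ee_rot: [[-0.275, 0.961, 0.0], [0.961, 0.275, -0.0], [-0.0, 0.0, -1.0]]
force: [2.5, 0.0, -4.7]
opening: 0.155
gripper_force: 59.6
```

>>> play_rows(
  increments=[0,-1.5,0,0,0,0,0,0,-3,0,0,0,0,0,0,-4.5,0,0,0,0,0,0,-6,0,0,0,0,0],
)

```text
time_s: 19.75
eef_pos: [0.5323, 0.0058, 0.3795]
ee_rot: [[-0.276, 0.961, -0.0], [0.961, 0.276, 0.0], [0.0, -0.0, -1.0]]
force: [2.1, 0.4, -4.0]
opening: 0.156
gripper_force: 59.6
```

```bash
python3 look.py a9
```

```text
t19.75 u -7.1 v -0.8 bar z 148.4 Fu 2.13 Fv -0.20 Fz -4.03 gf 59.6
hook low part u [-17.6 -16.8  -6.7  16.7  17.9] 31
hook top part u [-17.2 -16.5 -10.1  69.5 109.8] 24
brass 10 -10.690526575206874
```

>>> play_rows(
  increments=[0,-1,0,0,0,0,0,0,-2,0,0,0,0,0,0,-3,0,0,0,0,0],
)

```text
time_s: 20.18
eef_pos: [0.5295, 0.0048, 0.3795]
ee_rot: [[-0.275, 0.961, -0.0], [0.961, 0.275, 0.0], [0.0, -0.0, -1.0]]
force: [2.1, 0.6, -4.2]
opening: 0.153
gripper_force: 59.6
```

>>> play_rows(
  increments=[0,-1,0,0,0,0,0,0,-1,0,0,0,0,0],
)

```text
time_s: 20.42
eef_pos: [0.5285, 0.0045, 0.3795]
ee_rot: [[-0.275, 0.961, -0.0], [0.961, 0.275, -0.0], [0.0, -0.0, -1.0]]
force: [1.2, -0.3, -3.4]
opening: 0.154
gripper_force: 59.7
```

>>> play_rows(
  increments=[0,-1,0,0,0,0,0,0,-1,0,0,0,0,0],
)

```text
time_s: 20.68
eef_pos: [0.5279, 0.0044, 0.3796]
ee_rot: [[-0.276, 0.961, 0.001], [0.961, 0.276, 0.0], [-0.0, 0.001, -1.0]]
force: [4.3, -0.1, -6.0]
opening: 0.152
gripper_force: 59.4
```

>>> play_rows(
  increments=[0,-1,0,0,0,0,0,0,-1,0,0,0,0,0],
)

```text
time_s: 20.92
eef_pos: [0.5273, 0.0043, 0.3797]
ee_rot: [[-0.276, 0.961, 0.002], [0.961, 0.276, 0.0], [-0.0, 0.002, -1.0]]
force: [5.0, 0.4, -7.9]
opening: 0.152
gripper_force: 59.2
```

```bash
python3 look.py a10
```

```text
t20.93 u -12.5 v -0.8 bar z 148.6 Fu 4.94 Fv -0.96 Fz -7.89 gf 59.2
hook low part u [-23.7 -22.5 -11.9  15.2  15.7] 31
hook top part u [-21.5 -20.7 -15.5  -1.9  -0.3] 23
brass 9 -16.07894958524575
```

>>> play_rows(
  increments=[0,3,0,0,0,0,0,0,6,0,0,0,0,0,0,9,0,0,0,0,0,0,12,0,0,0,0,0,0,12,1,0,0,0,0,0,12,2,0,0,0,0,0,12,2,0,0,0,0],
)

```text
time_s: 21.85
eef_pos: [0.5381, 0.0073, 0.3773]
ee_rot: [[-0.275, 0.961, -0.0], [0.961, 0.275, -0.0], [0.0, -0.0, -1.0]]
force: [0.2, 0.3, -2.4]
opening: 0.15
gripper_force: 60.0
```

```bash
python3 look.py a11
```

```text
t21.85 u -1.3 v -0.9 bar z 146.2 Fu 0.25 Fv 0.28 Fz -2.39 gf 60.0
hook low part u [-21.5 -21.   -3.3  16.5  17.2] 41
hook top part u [-20.7 -20.6 -13.6   8.   10. ] 29
brass 10 -15.982588418603193
```

Lower in small steps until the hook takes the weight.

>>> play_rows(
  increments=[0,0,0.5,0,0,0,0,0,0,1,0,0,0,0,0,0,1,0,0,0,0],
)

```text
time_s: 22.28
eef_pos: [0.5382, 0.0073, 0.3765]
ee_rot: [[-0.275, 0.961, -0.0], [0.961, 0.275, -0.0], [0.0, -0.0, -1.0]]
force: [0.3, -0.6, -2.4]
opening: 0.156
gripper_force: 60.0
```

>>> play_rows(
  increments=[0,0,0.5,0,0,0,0,0,0,0.5,0,0,0,0],
)

```text
time_s: 22.52
eef_pos: [0.5382, 0.0073, 0.376]
ee_rot: [[-0.275, 0.961, 0.0], [0.961, 0.275, -0.0], [-0.0, 0.0, -1.0]]
force: [0.7, -0.5, -1.5]
opening: 0.154
gripper_force: 60.0
```

>>> play_rows(
  increments=[0,0,0.5,0,0,0,0,0,0,0.5,0,0,0,0],
)

```text
time_s: 22.78
eef_pos: [0.5383, 0.0073, 0.3757]
ee_rot: [[-0.275, 0.961, 0.0], [0.961, 0.275, 0.0], [-0.0, 0.0, -1.0]]
force: [-0.2, -0.4, -0.1]
opening: 0.152
gripper_force: 60.3
```

>>> play_rows(
  increments=[0,0,0,0,0,0,0.18,0,0,0,0,0,0,0.22,0,0,0,0,0,0,0.3,0,0,0,0,0,0,0.5,0,0,0,0,0,0,0.5,0,0,0,0,0,0,0.5,0,0,-10,0,0,0,0.5,0,0,-25,0,0,0,0.5,0,0,-45,0,0,0,0.5,0,0,-70,0,0,0,0.5],
)

```text
time_s: 24.02
eef_pos: [0.5382, 0.0073, 0.4471]
ee_rot: [[-0.275, 0.961, 0.001], [0.961, 0.275, 0.0], [-0.0, 0.001, -1.0]]
force: [-0.0, 0.6, -0.7]
opening: 0.502
gripper_force: 0.0
```

>>> play_rows(
  increments=[0,0,-20,0,0,0,0.5,0,0,-40,0,0,0,0.5,0,0,-40,0,0,0,0.5,0,0,-40,0,0,0,0.5,0,0,-40,0,0,0,0.5,0,0,-40,0,0,0,0.5,0,0,-40,0,0,0,0.5,0,0,-40,0,0,0,0.5],
)

```text
time_s: 25.02
eef_pos: [0.5382, 0.0073, 0.4854]
ee_rot: [[-0.275, 0.961, -0.0], [0.961, 0.275, -0.0], [-0.0, -0.0, -1.0]]
force: [-0.2, 1.2, 0.2]
opening: 0.503
gripper_force: 0.0
```

```bash
python3 look.py b1; python3 - <<'E'
from h import *
def q():
    P=cloud(snap('scene')).reshape(-1,3);z=P[:,2]
    d=np.array([np.cos(.279),np.sin(.279)]);u=(P[:,:2]-[.539,.0085])@d*1000;v=(P[:,:2]-[.539,.0085])@[-d[1],d[0]]*1000
    for a,b in((.195,.24),(.08,.11)):
        k=(z>a)&(z<b)&(abs(u)<60)&(abs(v)<40);print(a,k.sum(),u[k].mean().round(2),v[k].mean().round(2),np.ptp(u[k]).round(1),z[k].max(),z[k].min())
q();q()
E
```

```text
t25.02 u -1.1 v -0.9 bar z 254.3 Fu 0.10 Fv 1.24 Fz 0.16 gf 0.0
hook low part u [-22.3 -21.4  -2.2  17.2  20.2] 41
hook top part u [-22.4 -21.3 -13.3   3.2   5.3] 26
brass 9 -14.549608300818344
0.195 161 -5.68 -6.1 17.5 0.23409538184425807 0.19557837859748667
0.08 153 -13.66 -9.47 52.7 0.10995549055285637 0.08118617672970674
0.195 166 -5.96 -6.14 18.3 0.2332197040124851 0.19512415513277043
0.08 157 -13.97 -9.02 51.8 0.10988690982380195 0.08007744831756528
```

View pics/b1.png

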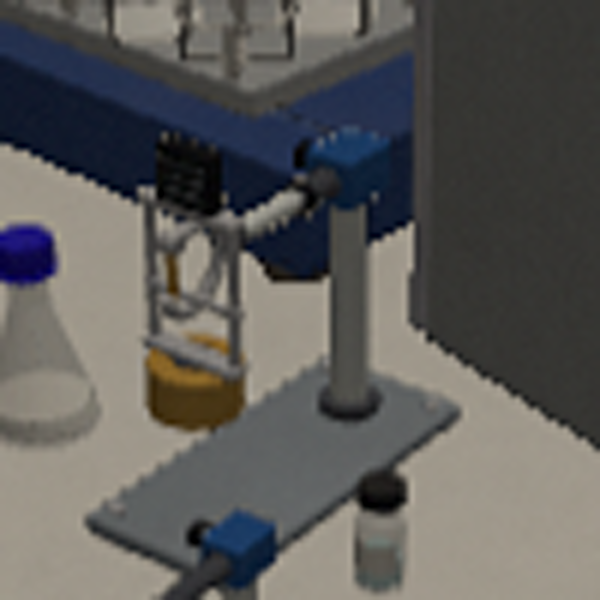

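The weight hangs upright in the hook (bar at about (195,300)), the gate is shut, the arm is out and the gripper is clear. I'll wait a second for it to settle, then hand in.

>>> play_rows(
  increments=[0,0,0,0,0,0,0.5,0,0,0,0,0,0,0.5,0,0,0,0,0,0,0.5,0,0,0,0,0,0,0.5,0,0,0,0,0,0,0.5,0,0,0,0,0,0,0.5,0,0,0,0,0,0,0.5,0,0,0,0,0,0,0.5,0,0,0,0,0,0,0.5,0,0,0,0,0,0,0.5],
)

```text
time_s: 26.42
eef_pos: [0.5382, 0.0073, 0.4855]
ee_rot: [[-0.275, 0.961, -0.0], [0.961, 0.275, -0.0], [-0.0, -0.0, -1.0]]
force: [0.8, -0.3, -0.5]
opening: 0.497
gripper_force: 0.0
```

```bash
python3 -c "
from h import *
print(job.close_job())"
```

```text
the job is handed in; nothing more can be done
None
```

I handed the job in at about 26 s: the weight hangs upright in the snap hook with the gate shut, the arm at its front stop and the gripper clear; the hand-in returned no verdict.

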